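# Pop and open the gauge case on the garage bench

### The arm

A 7-joint arm with a two-finger parallel gripper is mounted at the origin on the work surface. World frame = base frame: x ahead of the robot, y to its left, z up, the work surface at z = 0. Lengths are in m, angles in rad, forces in N, time in s.
With the tool pointing down it reaches from about 0.425 to 0.875 m from the base axis. Payload 4.7 kg.
Tool frame: the origin (TCP) lies on the centre line of the jaws, within the pads' length; the fingertips stand ahead of it and the grasp point (between the pads) lies 8 mm behind it (ctrl.finger_overhang is the x of the fingertips in the tool frame, in m); x points along the fingers, z is the direction in which the jaws open and shut, and the axes are right-handed (so a half turn about x gives the same grasp; the last joint's range is limited). The gripper opens to 87 mm and grips with 3 to 60 N. Pads are 19 mm wide; open, the fingers measure 117 mm over their backs; the gripper's body (75 mm by 190 mm) begins 51 mm behind the grasp point.
Start: joints at [-1.267, 0.321, -0.07, 1.45, 0.023, 1.371, -0.057], TCP at [0.186, 0.623, 0.234] pointing down, gripper open.
Joint ranges: [-2.86, 2.86], [-0.3, 2.09], [-1.38, 1.24], [0.06, 2.45], [-1.56, 4.7], [0.09, 2.05], [-2.69, 2.69]. Speed limits (rad/s): [2.57, 2.57, 3.14, 3.14, 3.14, 3.14, 3.14].

### API

Orientations are given as a rotation vector (axis times angle).
In Python, from bench import readout, viewer, job, nets, ctrl gives the robot as it stands.
- The arm moves only by the shell command python3 -m creep 'ROWS' [FORCE]. ROWS is JSON, a list of rows, each an object with "linear": the shift along the tool's x, y, z in m, a list of three; "twist": the turn, a rotation vector about the tool's x, y, z in degrees, a list of three; "fingers": the gripper's target within -1 to 1 (shut at 1, half-way at 0, fully open at -1). A call has 1 to 8 rows; each row is the pose to reach, as a shift and turn from the pose commanded when the call began, along the tool's axes at that moment; what a row does not reach only later rows make up. A row lasts 1/12 s, in which the tool goes at most 41.7 mm and 7.16 degrees, less where a joint would pass 70% of its speed; a pose out of reach is approached as far as the arm can. A call with a gripper value outside its range is refused whole. The fingers move at their own pace and stop on an object; FORCE is the grip in N (left out, the last holds). Time passes only in rows, so rows that repeat a pose let the fingers close. It gives the time, the measured TCP pose, the force and the opening at its end, in the units of the state.
- readout.get_state(): the state, without advancing time (a new reading comes with each control period).
- viewer.get_image(name): name is "scene" or "top"; returns (picture, depth): 420x560x3 uint8, red, green, blue; 420x560 float32, m along the optical axis (not along the pixel's ray), 0 where there is no reading.
- viewer.camera_params(name): a dict with "K" (3x3 intrinsics, pixels), "cam_to_world" (4x4, takes a point from camera to world coordinates). Camera axes: x right, y down, z forward; pixel columns grow to the right and rows downward; lengths in m; the calibration is good to about 2 mm. A picture is of the moment at which its call begins. camera_params takes no time and is no camera call.
- job.close_job(): hands the job in, once; it reports no verdict.
Trained networks look in the newest picture that a camera, given by its name, has taken for a name from the list of things; names that differ only in an ending like _2 or _b are one class to them, and where a whole thing is asked for, a point or a joint stands for the part that bears it (a point fixed in the world has none). Each returns a list of dicts, best first, with "conf" (0 to 1); they miss things now and then, are a little off and sometimes report something else, mostly with a low value. They report only what shows in the picture. A call takes as long as a camera call. They do not tell look-alikes from the thing itself.
- nets.boxes_of(camera, label): "centre" ([x, y, z] in m, in world coordinates, good to about 4 mm: the middle of the surface that is visible of it).
- nets.place_of(camera, label): "centre" ([x, y, z] in m, in world coordinates, good to about 4 mm: a listed point, or the origin of a listed thing).
The state is a dict: "time": time; "joint_positions": joint angles; "qd": joint speeds; "joint_torque": joint torques, N m; "position": TCP position; "tool_rot": TCP orientation; "ft_force": force on the tool from outside, world axes, zero at the start; "torque": the same for the moment, N m; "grip_width": opening from 0.0 (shut) to 1.0 (fully open).
Only numpy, scipy, OpenCV 4.12 (cv2) and the standard library are available. Lean on these libraries where they do the work, as an engineer would, in place of code of your own. Each camera call takes 0.05 s, during which the arm holds its last target.

### The job

Press down the release tab at the front of the metal gauge case so that its sprung lid pops up, then push the lid all the way back until it rests at its stop, and move clear. Only press and push with the fingertips: do not pick anything up, leave the gauge lying in the case and the other things on the bench where they are, and do not shove the case about or tip it.

Things in the scene. Friction and masses are not known exactly. Their poses are not given: they have to be found in the camera images.
- case: Loose flat metal gauge case, dark steel tray with aluminium lid, about 2.5 to 3 kg. Origin: centre of the underside; z up, -x the front (tab side), +x the rear (hinge side). Tray 130 mm (x) by 170 mm (y), 50 mm high; the shut lid's top is at 58.5 mm. The tab reaches out to 123 mm in front of the origin.
- tab_press (a point): Point on top of the release tab to press down on: 109.5 mm in front of the case's origin, mid-width, 38 mm above the bench. Steel pad 46 mm (x) by 36 mm (y); at its rear a hook arm rises to 63.5 mm, 75 to 81 mm in front of the origin: keep the fingertip off it. The point sinks 10 mm to a stop: 1.2 N to start, about 3 N frees the lid, 4 N at the stop. Springs back.
- release_tab (a joint): Tab angle in rad: 0 at rest, grows when pressed; lets go of the lid at about 0.2, stop at 0.30.
- lid_edge (a point): Middle of the lid's front edge, half-way through its 8 mm thickness, 132.5 mm from the hinge. Lid 170 mm wide (y); a 34 mm wide lip stands out 7.5 mm beyond this edge. Shut: 65.5 mm in front of the case's origin, 54 mm high. Popped up: about 5 mm in front, 165 mm high. Fully open: about 104 mm behind, 181 mm high.
- lid_hinge (a point): Middle of the lid's hinge axis, which runs along the case's y: 67 mm behind the case's origin (+x), 54 mm above the bench.
- lid (a joint): Lid angle in rad: 0 shut, grows opening up and rearward. When the tab lets go, springs lift it to about 1.0 within 1 s and it rests there; from there it must be pushed (under 2 N at the edge, slightly stiff hinge, no spring) to its stop at 1.85. Near upright it stays where left; well before upright it sinks back to 1.0.
- gauge: Steel dial gauge, disc 56 mm across and 24 mm high with a 20 mm stem, lying loose face up in the case. Origin: centre of its underside, 6 mm above the bench. To be left there.
- jar: Closed metal jar, 66 mm across, 95 mm high, standing loose near the case. Origin: centre of its underside. Bystander.
- tyre_gauge: Black rubber-edged dial gauge with white face, about 76 mm across, 30 mm high, lying near the case. Origin: centre of its underside. Bystander.
- nozzle: Black plastic cone, 60 mm across the foot, 85 mm high, standing near the case. Origin: centre of its underside. Bystander.
- driver: Screwdriver with a black handle, 160 mm long, lying near the case. Bystander.
Mind the look-alikes: they are no part of the job. Of the things shaped like the case, the metal one is meant.

How it is judged:
On the way, in this order (a step that is already met when the one before it is completed fails the run):
1. the release tab is pressed down by the fingers while the lid is still shut (value of joint release_tab above 0.1 rad and value of joint lid below 0.1 rad and contact force between the fingers and release_tab above 0.3 N).
2. the lid has popped up on its springs, not touched by the fingers (value of joint lid between 0.8 and 1.3 rad and contact force between the fingers and lid below 0.2 N), for 0.2 s.
3. the fingers push the lid back beyond upright (value of joint lid above 1.6 rad and contact force between the fingers and lid above 0.05 N).
At the end, for the whole second after the job is handed in: The lid stands within 0.1 rad of its fully open stop (above 1.75 rad) and is still, the tab has sprung back (below 0.06 rad), the case stands flat and still on the bench and the gauge lies on the case's floor (value of joint lid above 1.75 rad and velocity of joint lid between -0.1 and 0.1 rad/s and value of joint release_tab below 0.06 rad and linear speed of case below 0.02 m/s and height (world z) of case below 0.006 m and angle between case's own z axis and vertical below 0.05 rad and z of gauge in the frame of case below 0.012 m); the robot touches nothing.
It fails at once if the jar, rubber-edged gauge, cone nozzle or screwdriver is moved by more than 25 mm (distance of any of jar, tyre_gauge, nozzle, driver from where it was at the start of the episode above 0.025 m).
It fails at once if the case is lifted or tipped (height (world z) of case above 0.012 m or angle between case's own z axis and vertical above 0.12 rad).
It fails at once if the case is pushed more than 30 mm along the bench (distance of case from where it was at the start of the episode above 0.03 m).
It fails at once if the gauge in the case is lifted or shifted from its place by more than 15 mm (z of gauge in the frame of case above 0.02 m or x of gauge in the frame of case above 0.014 m or x of gauge in the frame of case below -0.016 m or y of gauge in the frame of case above 0.015 m or y of gauge in the frame of case below -0.015 m).
It also fails if it takes over 42 s, if anything falls off the work surface, if the arm or the gripper's body presses on something with over 40 N, if the wrist force passes 120 N, or if a joint passes its speed limit or range.

## Working session

There is one attempt and no reset: what is moved stays moved. The work goes in short steps, Python scripts to look and compute and a shell command to move; the robot and the scene stay as the last step left them, time stands still between calls to the robot, and variables do not carry over. Pictures are saved under pics/ and viewed, and the job is handed in when it is done.

```bash
ls; mkdir -p pics; python3 - <<'E'
from bench import readout, viewer, nets, ctrl
import cv2
s=readout.get_state()
for k in s: print(k,s[k])
print(ctrl.finger_overhang, [a for a in dir(ctrl) if a[0]!='_'])
for c in("scene","top"):
    im,d=viewer.get_image(c); cv2.imwrite(f"pics/{c}0.png",im[:,:,::-1])
    for l in("case","tab_press","lid_edge","lid_hinge"):
        print(c,l,[(r['conf'],r['centre']) for r in nets.place_of(c,l)])
    p=viewer.camera_params(c);print(p)
E
```

```text
pics
time 0.0
joint_positions [-1.26693985  0.32183635 -0.07008021  1.45167953  0.02260771  1.37080205
 -0.05689636]
qd [-0.00017012  0.00092908 -0.00065646 -0.00150877  0.00089012 -0.001585
  0.00097345]
joint_torque [ 2.02785754e-04 -4.91298723e+01 -4.03709309e-01 -3.12526274e+01
 -6.38604281e-02  4.39344859e-02  1.85213853e-04]
position [0.18561607 0.62237283 0.23245053]
tool_rot [-0.99442046  1.33396783  0.99235427]
ft_force [1.04017183 0.49609253 0.43994021]
torque [-0.04280804 -0.04862754 -0.01770292]
grip_width 0.996699141617125
0.011 ['MotionError', 'finger_overhang']
scene case [(0.91, [0.6846, 0.2802, -0.0035]), (0.9, [0.5611, -0.0264, 0.0024]), (0.7, [0.3914, 0.405, 0.0039]), (0.64, [0.763, -0.3169, -0.002])]
scene tab_press [(0.79, [0.8032, -0.2165, 0.0375]), (0.75, [0.4779, 0.3258, 0.0409]), (0.6, [0.457, 0.0114, 0.0379]), (0.58, [0.7056, 0.3839, 0.0355]), (0.17, [0.4961, 0.0031, 0.0583])]
scene lid_edge [(0.74, [0.7888, -0.2583, 0.0517]), (0.71, [0.4986, 0.0015, 0.0596]), (0.7, [0.4338, 0.3571, 0.0553]), (0.68, [0.4609, 0.0104, 0.0383]), (0.66, [0.6987, 0.3448, 0.0547])
[... 900 characters left out ...]
0.497, 0.0008, 0.0586]), (0.96, [0.7867, -0.2565, 0.0555]), (0.76, [0.6932, 0.3415, 0.0527]), (0.6, [0.4391, 0.3558, 0.0542])]
top lid_hinge [(0.72, [0.6673, 0.2116, 0.0564]), (0.6, [0.6213, -0.0488, 0.0548]), (0.6, [0.7399, -0.3771, 0.0505]), (0.59, [0.3462, 0.4513, 0.0542])]
{'K': array([[518.12298126,   0.        , 274.32455141],
       [  0.        , 518.12298126, 214.78882536],
       [  0.        ,   0.        ,   1.        ]]), 'cam_to_world': array([[ 0.02108855, -0.98658571,  0.16187623,  0.36582976],
       [-0.99960016, -0.01775616,  0.02200536,  0.02633428],
       [-0.01883587, -0.16227556, -0.98656569,  1.36253958],
       [ 0.        ,  0.        ,  0.        ,  1.        ]])}
```

View pics/scene0.png

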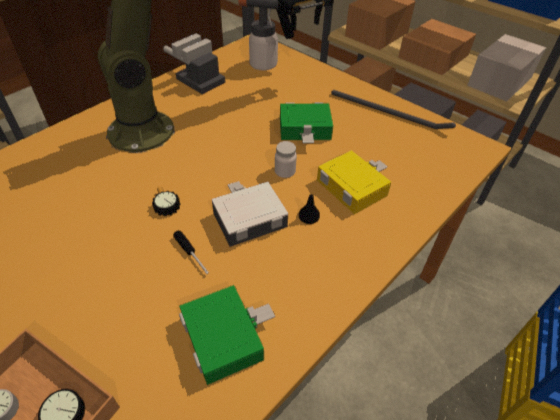

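View pics/top0.png

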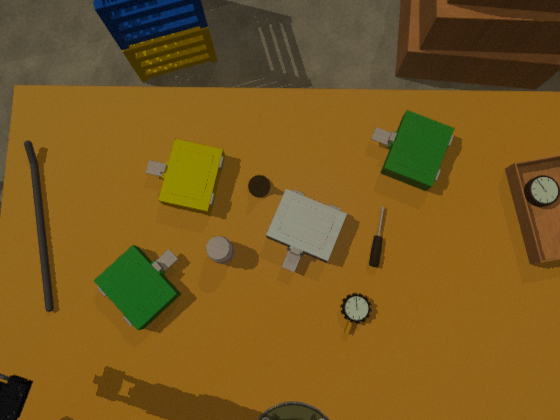

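Four things are shaped like the case in the top view: silver at (306,225), yellow at (192,175), green at (418,150) and green at (137,287). The silver one is bare metal, so it fits the description. I'll confirm with a crop and fit its pose.

```bash
cat > h.py <<'E'
import numpy as np, cv2
from bench import readout, viewer, nets
from scipy.spatial.transform import Rotation as R
def cloud(c):
    im,d=viewer.get_image(c); p=viewer.camera_params(c); K=p['K'];T=p['cam_to_world']
    v,u=np.mgrid[:d.shape[0],:d.shape[1]]
    P=np.stack([(u-K[0,2])/K[0,0]*d,(v-K[1,2])/K[1,1]*d,d],-1)@T[:3,:3].T+T[:3,3]
    P[d==0]=np.nan
    return im,P
E
python3 - <<'E'
from h import *
im,P=cloud("top")
cv2.imwrite("pics/crop.png",cv2.resize(im[160:290,190:400,::-1],None,fx=3.5,fy=3.5,interpolation=cv2.INTER_CUBIC))
for l in("jar","nozzle","tyre_gauge","driver"):
    for c in("top","scene"):
        if c=="scene": viewer.get_image(c) 
        print(l,c,[(r['conf'],r['centre']) for r in nets.place_of(c,l)])
# lid top plane
m=(P[...,2]>.048)&(P[...,2]<.068)&(np.hypot(P[...,0]-.56,P[...,1]+.027)<.12)
m=cv2.morphologyEx(m.astype(np.uint8),cv2.MORPH_OPEN,np.ones((11,11)))>0
n,lab,st,ce=cv2.connectedComponentsWithStats(m.astype(np.uint8)); print(st)
k=1+np.argmax(st[1:,4]);q=P[lab==k]
r=cv2.minAreaRect((q[:,:2]*1000).astype(np.float32)); print(r, np.median(q[:,2]))
E
```

```text
jar top [(0.59, [0.4902, 0.1944, 0.0023]), (0.47, [0.5572, -0.0285, 0.0027])]
jar scene [(0.71, [0.4919, 0.1938, -0.0])]
nozzle top [(0.88, [0.6716, 0.1023, 0.0023]), (0.72, [0.4877, 0.1967, 0.002])]
nozzle scene [(0.97, [0.6655, 0.1025, 0.0004])]
tyre_gauge top []
tyre_gauge scene [(0.71, [0.3565, -0.1539, 0.0025])]
driver top [(0.88, [0.5398, -0.2119, -0.0019])]
driver scene [(0.51, [0.5377, -0.2143, -0.0013])]
[[     0      0    560    420 232142]
 [   270    192     74     60   3058]]
((558.934326171875, -26.52117156982422), (170.06124877929688, 144.7767791748047), 68.46332550048828) 0.05973735716258666
```

View pics/crop.png

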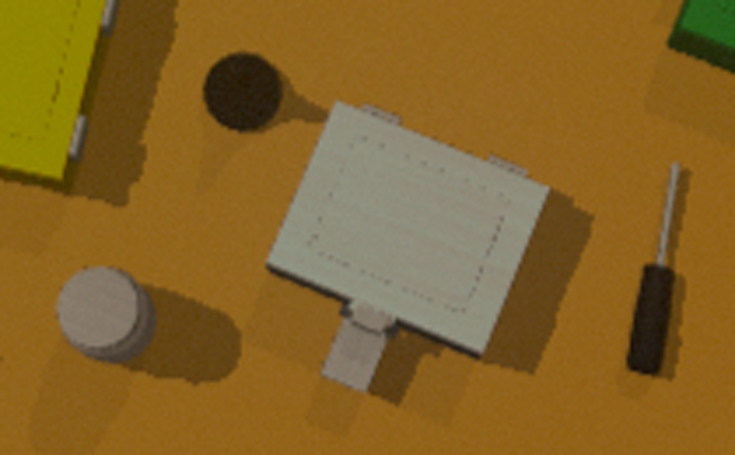

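The crop confirms the silver case at top-view pixel (306,225), with its tab at about (292,260). The fit gives an origin near (0.558, -0.027) and case +x at about -21.5°. Next I'll plan the approach in tool axes.

```bash
cat >> h.py <<'E'
O=np.array([.558,-.027,0]); YAW=np.deg2rad(-21.5)
ex=np.array([np.cos(YAW),np.sin(YAW),0]); ey=np.array([-np.sin(YAW),np.cos(YAW),0]); ez=np.array([0,0,1.])
def case2w(x,y,z): return O+x*ex+y*ey+z*ez
def plan(tip,tilt):
    """tip in case frame (m), tilt deg -> shift mm, twist deg in present tool axes"""
    s=readout.get_state(); p=np.array(s['position']); Rc=R.from_rotvec(s['tool_rot']).as_matrix()
    t=np.deg2rad(tilt); xt=-np.cos(t)*ez+np.sin(t)*ex
    z=ey if Rc[:,2]@ey>0 else -ey
    Rt=np.stack([xt,np.cross(z,xt),z],1); pt=case2w(*tip)-.011*xt
    print("tool axes x,y,z (world):",Rc.T.round(3).tolist())
    print("tip in case now mm:",(1000*np.array([(p+.011*Rc[:,0]-O)@a for a in(ex,ey,ez)])).round(1))
    print("shift mm",(1000*Rc.T@(pt-p)).round(1),"twist deg",np.rad2deg(R.from_matrix(Rc.T@Rt).as_rotvec()).round(2))
    print("t",s['time'],"F",np.round(s['ft_force'],2),"w",s['grip_width'])
E
python3 - <<'E'
from h import *
plan((-.107,0,.11),10)
E
```

```text
tool axes x,y,z (world): [[0.0, 0.0, -1.0], [-0.958, 0.286, -0.0], [0.286, 0.958, 0.0]]
tip in case now mm: [-584.5  468.3  222.6]
shift mm [ 112.7 -433.9 -507.2] twist deg [ 4.88  0.44 -9.99]
t 1.15 F [-0.69 -0.08 -0.74] w 0.9996466688541213
```

```bash
python3 -m creep '[{"linear":[0,-0.035,-0.04],"twist":[0,0,0],"fingers":1},{"linear":[0,-0.06,-0.07],"twist":[0,0,0],"fingers":1},{"linear":[0,-0.085,-0.1],"twist":[0,0,0],"fingers":1},{"linear":[0,-0.11,-0.13],"twist":[0,0,0],"fingers":1},{"linear":[0,-0.135,-0.16],"twist":[0,0,0],"fingers":1},{"linear":[0,-0.16,-0.19],"twist":[0,0,0],"fingers":1},{"linear":[0,-0.185,-0.22],"twist":[0,0,0],"fingers":1},{"linear":[0,-0.21,-0.25],"twist":[0,0,0],"fingers":1}]' 20
python3 -c "
from h import *
plan((-.107,0,.11),10)"
```

```text
time: 1.82
position: [0.3161, 0.3214, 0.2338]
tool_rot: [-0.992, 1.332, 0.993]
ft_force: [1.7, -0.0, 0.9]
grip_width: 0.476
tool axes x,y,z (world): [[0.0, 0.001, -1.0], [-0.958, 0.286, -0.0], [0.286, 0.958, 0.001]]
tip in case now mm: [-352.8  235.5  222.8]
shift mm [ 112.8 -222.9 -255.5] twist deg [ 4.87  0.49 -9.99]
t 1.8167 F [ 1.75 -0.02  0.92] w 0.47580859375136797
```

```bash
python3 -m creep '[{"linear":[0,-0.026,-0.03],"twist":[1,0,-2],"fingers":1},{"linear":[0,-0.056,-0.064],"twist":[2,0,-4],"fingers":1},{"linear":[0,-0.084,-0.096],"twist":[3,0,-6],"fingers":1},{"linear":[0.02,-0.112,-0.128],"twist":[4,0,-8],"fingers":1},{"linear":[0.03,-0.14,-0.16],"twist":[4.9,0.5,-10],"fingers":1},{"linear":[0.04,-0.168,-0.192],"twist":[4.9,0.5,-10],"fingers":1},{"linear":[0.05,-0.196,-0.224],"twist":[4.9,0.5,-10],"fingers":1},{"linear":[0.06,-0.223,-0.2555],"twist":[4.9,0.5,-10],"fingers":1}]'
python3 -m creep '[{"linear":[0,0,0],"twist":[0,0,0],"fingers":1},{"linear":[0,0,0],"twist":[0,0,0],"fingers":1},{"linear":[0,0,0],"twist":[0,0,0],"fingers":1}]'
python3 - <<'E'
from h import *
plan((-.107,0,.05),10)
for c in("scene","top"):
    im,_=cloud(c); cv2.imwrite(f"pics/{c}1.png",im[:,:,::-1])
    print([(r['conf'],r['centre']) for r in nets.place_of(c,'tab_press')])
print((case2w(-.1095,0,.038)))
E
```

```text
time: 2.48
position: [0.4502, 0.0276, 0.1774]
tool_rot: [-1.031, 1.26, 0.795]
ft_force: [0.6, 1.5, 0.2]
grip_width: 0.007
time: 2.73
position: [0.4496, 0.0299, 0.1776]
tool_rot: [-1.03, 1.261, 0.795]
ft_force: [-0.2, 1.1, -0.1]
grip_width: 0.006
tool axes x,y,z (world): [[0.161, -0.064, -0.985], [-0.916, 0.361, -0.174], [0.367, 0.93, -0.0]]
tip in case now mm: [-119.8   13.2  166.7]
shift mm [117.2   7.7 -13.2] twist deg [-0.02 -0.03 -0.  ]
t 2.7333 F [-0.18  1.1  -0.13] w 0.0055958622642608615
[(0.9, [0.8026, -0.2143, 0.0367]), (0.54, [0.7055, 0.3838, 0.0358]), (0.47, [0.4725, 0.3238, 0.0413])]
[(0.79, [0.7044, 0.383, 0.0395]), (0.7, [0.4714, 0.3242, 0.037]), (0.58, [0.8048, -0.2127, 0.035]), (0.43, [0.4587, 0.0147, 0.0418])]
[0.45611928 0.01313188 0.038     ]
```

View pics/scene1.png

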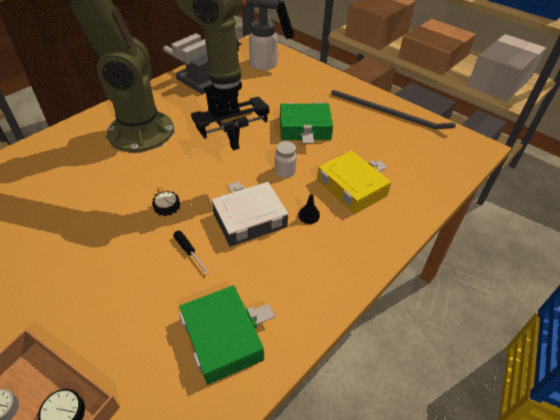

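The closed fingertips show at (236,143), above the metal case's tab at (237,188). I'll go down to just above it.

```bash
python3 -m creep '[{"linear":[0.01,0.008,-0.013],"twist":[0,0,0],"fingers":1},{"linear":[0.035,0.008,-0.013],"twist":[0,0,0],"fingers":1},{"linear":[0.06,0.008,-0.013],"twist":[0,0,0],"fingers":1},{"linear":[0.085,0.008,-0.013],"twist":[0,0,0],"fingers":1},{"linear":[0.105,0.008,-0.013],"twist":[0,0,0],"fingers":1},{"linear":[0.117,0.008,-0.013],"twist":[0,0,0],"fingers":1},{"linear":[0.117,0.008,-0.013],"twist":[0,0,0],"fingers":1},{"linear":[0.117,0.008,-0.013],"twist":[0,0,0],"fingers":1}]'
python3 - <<'E'
from h import *
plan((-.107,0,.027),10)
for c in("scene","top"):
    im,_=cloud(c); 
    cr=im[160:290,190:400] if c=="top" else im[120:250,160:370]
    cv2.imwrite(f"pics/{c}2.png",cv2.resize(cr[:,:,::-1],None,fx=3.5,fy=3.5))
E
```

```text
time: 3.6
position: [0.4562, 0.0131, 0.0606]
tool_rot: [-1.032, 1.262, 0.796]
ft_force: [0.2, -0.0, -0.4]
grip_width: 0.008
tool axes x,y,z (world): [[0.16, -0.065, -0.985], [-0.917, 0.36, -0.173], [0.366, 0.931, -0.002]]
tip in case now mm: [-1.075e+02 -1.000e-01  4.980e+01]
shift mm [22.5  3.4  0.1] twist deg [ 0.08 -0.12 -0.03]
t 3.6 F [ 0.24 -0.   -0.36] w 0.00818122054158736
```

View pics/scene2.png

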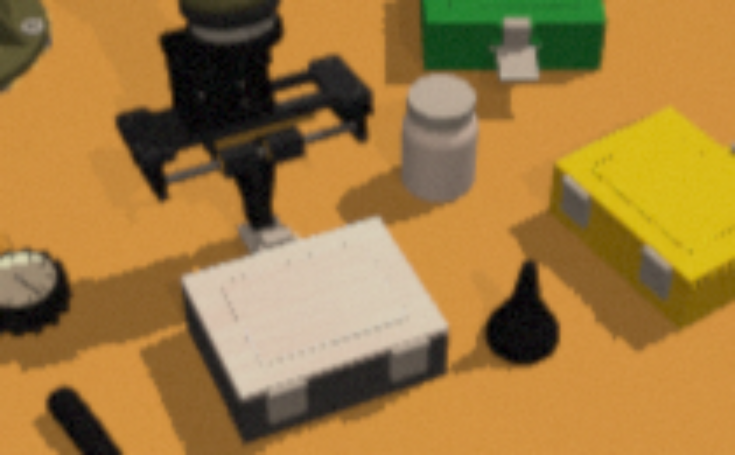

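View pics/top2.png

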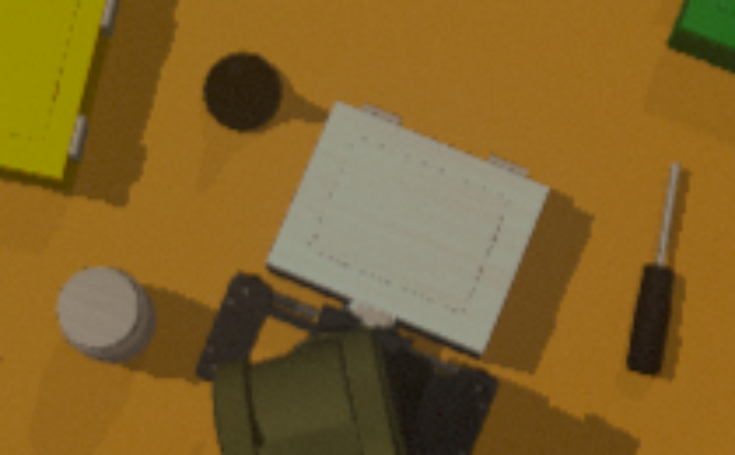

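```bash
python3 -m creep '[{"linear":[0.004,0.005,0],"twist":[0,0,0],"fingers":1},{"linear":[0.008,0.005,0],"twist":[0,0,0],"fingers":1},{"linear":[0.011,0.005,0],"twist":[0,0,0],"fingers":1},{"linear":[0.014,0.005,0],"twist":[0,0,0],"fingers":1},{"linear":[0.016,0.005,0],"twist":[0,0,0],"fingers":1},{"linear":[0.017,0.005,0],"twist":[0,0,0],"fingers":1},{"linear":[0.018,0.005,0],"twist":[0,0,0],"fingers":1},{"linear":[0.018,0.005,0],"twist":[0,0,0],"fingers":1}]'
python3 -c "
from h import *
plan((-.1085,0,.027),10)"
```

```text
time: 4.37
position: [0.4546, 0.0134, 0.0421]
tool_rot: [-1.03, 1.262, 0.795]
ft_force: [-2.6, 1.6, 3.5]
grip_width: 0.009
tool axes x,y,z (world): [[0.161, -0.065, -0.985], [-0.916, 0.361, -0.173], [0.367, 0.93, -0.001]]
tip in case now mm: [-109.1   -0.3   31.2]
shift mm [4.3 0.2 0.3] twist deg [-0.   -0.07 -0.03]
t 4.3667 F [-2.62  1.63  3.54] w 0.009472146492715277
```

Contact is at about 3.5 N, so I'll press a little further.

```bash
python3 -m creep '[{"linear":[0.001,0,0],"twist":[0,0,0],"fingers":1},{"linear":[0.002,0,0],"twist":[0,0,0],"fingers":1},{"linear":[0.003,0,0],"twist":[0,0,0],"fingers":1},{"linear":[0.004,0,0],"twist":[0,0,0],"fingers":1},{"linear":[0.004,0,0],"twist":[0,0,0],"fingers":1},{"linear":[0.004,0,0],"twist":[0,0,0],"fingers":1}]'
python3 - <<'E'
from h import *
plan((-.1085,0,.07),10)
im,_=cloud("scene")
cv2.imwrite("pics/scene3.png",cv2.resize(im[120:250,160:370,::-1],None,fx=3.5,fy=3.5))
E
```

```text
time: 4.87
position: [0.4553, 0.0132, 0.0394]
tool_rot: [-1.029, 1.263, 0.796]
ft_force: [-11.8, 2.8, 20.9]
grip_width: 0.007
tool axes x,y,z (world): [[0.16, -0.064, -0.985], [-0.916, 0.362, -0.172], [0.367, 0.93, -0.001]]
tip in case now mm: [-108.4   -0.3   28.5]
shift mm [-40.9  -7.    0.2] twist deg [-0.03 -0.07 -0.08]
t 4.8667 F [-11.79   2.82  20.89] w 0.007224802291143375
```

View pics/scene3.png

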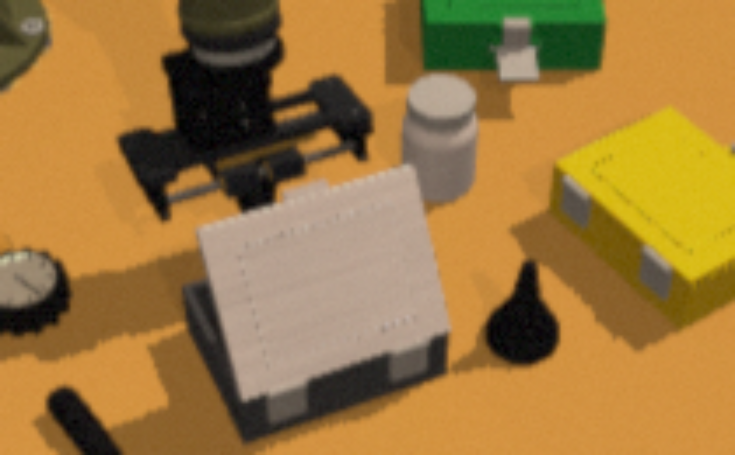

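The lid is rising, with its edge at about (305,200) in the crop. I'll ease off the stop, back away and let it settle.

```bash
python3 -m creep '[{"linear":[-0.006,0,0],"twist":[0,0,0],"fingers":1},{"linear":[-0.01,0.003,0],"twist":[0,0,0],"fingers":1},{"linear":[-0.014,0.008,0],"twist":[0,0,0],"fingers":1},{"linear":[-0.018,0.012,0],"twist":[0,0,0],"fingers":1},{"linear":[-0.024,0.015,0],"twist":[0,0,0],"fingers":1},{"linear":[-0.03,0.015,0],"twist":[0,0,0],"fingers":1},{"linear":[-0.036,0.015,0],"twist":[0,0,0],"fingers":1},{"linear":[-0.042,0.015,0],"twist":[0,0,0],"fingers":1}]'
python3 -m creep '[{"linear":[-0.025,0,0],"twist":[0,0,0],"fingers":1},{"linear":[-0.05,0,0],"twist":[0,0,0],"fingers":1},{"linear":[-0.08,0,0],"twist":[0,0,0],"fingers":1},{"linear":[-0.09,0,0],"twist":[0,0,0],"fingers":1},{"linear":[-0.09,0,0],"twist":[0,0,0],"fingers":1},{"linear":[-0.09,0,0],"twist":[0,0,0],"fingers":1},{"linear":[-0.09,0,0],"twist":[0,0,0],"fingers":1}]'
python3 - <<'E'
from h import *
plan((-.05,0,.145),15)
for c in("scene","top"):
    im,_=cloud(c); cv2.imwrite(f"pics/{c}4.png",im[:,:,::-1])
    for l in('case','lid_edge','lid_hinge','tab_press'):
      print(c,l,[(r['conf'],np.round(r['centre'],3).tolist()) for r in nets.place_of(c,l) if np.hypot(r['centre'][0]-.55,r['centre'][1])<.15])
E
```

```text
time: 5.58
position: [0.435, 0.0211, 0.0777]
tool_rot: [-1.031, 1.261, 0.794]
ft_force: [1.2, -0.8, -0.1]
grip_width: 0.004
time: 6.17
position: [0.4199, 0.0264, 0.1647]
tool_rot: [-1.03, 1.263, 0.795]
ft_force: [0.0, -0.7, 0.6]
grip_width: 0.001
tool axes x,y,z (world): [[0.16, -0.066, -0.985], [-0.916, 0.362, -0.173], [0.367, 0.93, -0.002]]
tip in case now mm: [-146.2   -1.   153.8]
shift mm [ 25.4 -92.2   1.1] twist deg [-0.03 -0.14 -5.06]
t 6.1667 F [ 0.03 -0.73  0.62] w 0.001399955250985676
scene case [(0.81, [0.559, -0.027, 0.002])]
scene lid_edge [(0.73, [0.557, -0.022, 0.168])]
scene lid_hinge [(0.94, [0.62, -0.046, 0.054])]
scene tab_press []
top case [(0.85, [0.556, -0.028, 0.003])]
top lid_edge [(0.56, [0.553, -0.024, 0.166])]
top lid_hinge [(0.66, [0.624, -0.051, 0.051])]
top tab_press [(0.59, [0.454, 0.017, 0.042])]
```

View pics/scene4.png

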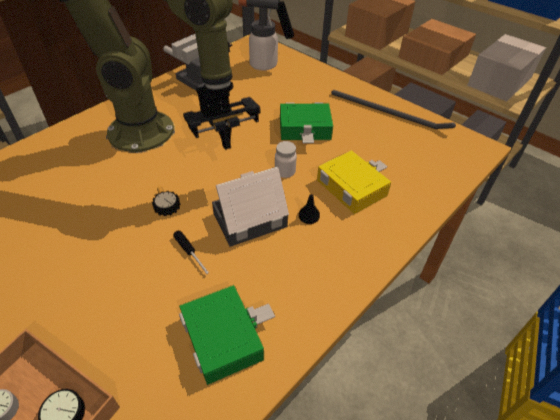

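The lid has popped up, with its edge near (250,176) in the scene view and about 166 mm high (about 1.0 rad). The case has not moved. Next I'll move up in front of the lid, tilted 15°.

```bash
python3 -m creep '[{"linear":[0.006,-0.02,0.001],"twist":[0,0,-2],"fingers":1},{"linear":[0.012,-0.045,0.001],"twist":[0,0,-4],"fingers":1},{"linear":[0.018,-0.07,0.001],"twist":[0,0,-5],"fingers":1},{"linear":[0.022,-0.08,0.001],"twist":[0,0,-5],"fingers":1},{"linear":[0.0255,-0.092,0.001],"twist":[0,0,-5],"fingers":1},{"linear":[0.0255,-0.092,0.001],"twist":[0,0,-5],"fingers":1},{"linear":[0.0255,-0.092,0.001],"twist":[0,0,-5],"fingers":1}]'
python3 -c "
from h import *
plan((.06,0,.145),15)"
```

```text
time: 7.25
position: [0.5091, -0.0073, 0.1563]
tool_rot: [-1.078, 1.21, 0.727]
ft_force: [-0.8, 1.1, 0.2]
grip_width: 0.004
tool axes x,y,z (world): [[0.24, -0.097, -0.966], [-0.899, 0.355, -0.258], [0.368, 0.93, -0.002]]
tip in case now mm: [-49.9   0.4 145.6]
shift mm [  29.  -106.    -0.2] twist deg [-0.04 -0.13 -0.03]
t 7.25 F [-0.81  1.12  0.22] w 0.004026495603763268
```

```bash
python3 -m creep '[{"linear":[0.0026,-0.0096,0],"twist":[0,0,0],"fingers":1},{"linear":[0.005,-0.019,0],"twist":[0,0,0],"fingers":1},{"linear":[0.008,-0.029,0],"twist":[0,0,0],"fingers":1},{"linear":[0.0105,-0.0385,0],"twist":[0,0,0],"fingers":1},{"linear":[0.013,-0.048,0],"twist":[0,0,0],"fingers":1},{"linear":[0.016,-0.058,0],"twist":[0,0,0],"fingers":1},{"linear":[0.0185,-0.0675,0],"twist":[0,0,0],"fingers":1},{"linear":[0.021,-0.077,0],"twist":[0,0,0],"fingers":1}]'
python3 - <<'E'
from h import *
plan((.07,0,.145),15)
im,_=cloud("scene"); cv2.imwrite("pics/scene5.png",cv2.resize(im[100:250,160:370,::-1],None,fx=3.5,fy=3.5))
E
```

```text
time: 7.92
position: [0.5843, -0.0367, 0.1561]
tool_rot: [-1.078, 1.209, 0.728]
ft_force: [-0.8, -0.1, -0.0]
grip_width: 0.002
tool axes x,y,z (world): [[0.24, -0.096, -0.966], [-0.899, 0.354, -0.259], [0.367, 0.93, -0.001]]
tip in case now mm: [ 30.9   0.6 145.5]
shift mm [ 10.6 -37.7  -0.6] twist deg [ 0.   -0.08 -0.  ]
t 7.9167 F [-0.81 -0.07 -0.03] w 0.0016045549007412164
```

View pics/scene5.png

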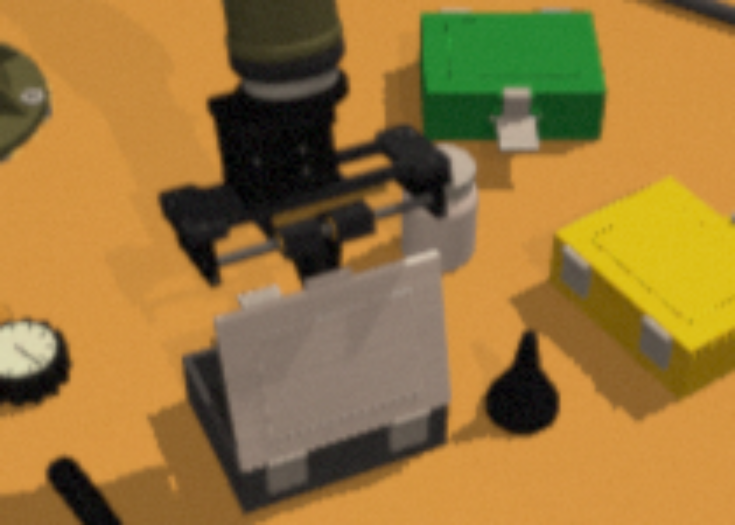

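The lid is being pushed up to about 1.35–1.4 rad, and the gripper body is clear of it. I'll continue.

```bash
python3 -m creep '[{"linear":[0.002,-0.007,0],"twist":[0,0,0],"fingers":1},{"linear":[0.004,-0.014,0],"twist":[0,0,0],"fingers":1},{"linear":[0.006,-0.021,0],"twist":[0,0,0],"fingers":1},{"linear":[0.008,-0.028,0],"twist":[0,0,0],"fingers":1},{"linear":[0.009,-0.033,0],"twist":[0,0,0],"fingers":1},{"linear":[0.0105,-0.038,0],"twist":[0,0,0],"fingers":1},{"linear":[0.0115,-0.0415,0],"twist":[0,0,0],"fingers":1},{"linear":[0.012,-0.0435,0],"twist":[0,0,0],"fingers":1}]'
python3 - <<'E'
from h import *
plan((.083,0,.145),15)
im,_=cloud("scene"); cv2.imwrite("pics/scene6.png",cv2.resize(im[100:250,160:370,::-1],None,fx=3.5,fy=3.5))
print([(r['conf'],np.round(r['centre'],3).tolist()) for r in nets.place_of("scene","lid_edge")])
print(case2w(.104,0,.181))
E
```

```text
time: 8.63
position: [0.6259, -0.0532, 0.1559]
tool_rot: [-1.078, 1.208, 0.727]
ft_force: [0.2, -0.5, -0.6]
grip_width: 0.003
tool axes x,y,z (world): [[0.241, -0.096, -0.966], [-0.899, 0.354, -0.259], [0.367, 0.93, -0.001]]
tip in case now mm: [ 75.7   0.5 145.2]
shift mm [ 2.1 -7.  -0.5] twist deg [-0.01 -0.08  0.02]
t 8.6333 F [ 0.2  -0.54 -0.62] w 0.0031237478590644668
[(0.79, [0.652, -0.057, 0.183]), (0.7, [0.435, 0.356, 0.055]), (0.6, [0.789, -0.258, 0.051]), (0.56, [0.694, 0.343, 0.054]), (0.49, [0.536, -0.214, 0.001])]
[ 0.65476343 -0.06511613  0.181     ]
```

View pics/scene6.png

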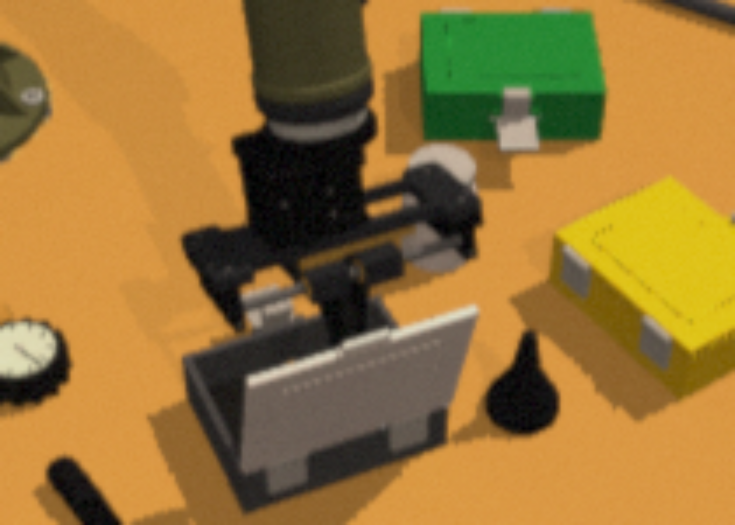

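```bash
python3 -m creep '[{"linear":[0.0003,-0.001,0],"twist":[0,0,0],"fingers":1},{"linear":[0.0006,-0.002,0],"twist":[0,0,0],"fingers":1},{"linear":[0.0008,-0.003,0],"twist":[0,0,0],"fingers":1},{"linear":[0.001,-0.004,0],"twist":[0,0,0],"fingers":1}]'
python3 -m creep '[{"linear":[0.0003,-0.001,0],"twist":[0,0,0],"fingers":1},{"linear":[0.0006,-0.002,0],"twist":[0,0,0],"fingers":1},{"linear":[0.0006,-0.002,0],"twist":[0,0,0],"fingers":1}]'
python3 - <<'E'
from h import *
plan((.083,0,.145),15)
E
```

```text
time: 9.07
position: [0.6292, -0.0543, 0.156]
tool_rot: [-1.078, 1.208, 0.728]
ft_force: [-1.2, 1.0, 0.1]
grip_width: 0.005
time: 9.32
position: [0.6298, -0.0545, 0.1554]
tool_rot: [-1.077, 1.211, 0.731]
ft_force: [-7.3, 2.4, 5.0]
grip_width: 0.004
tool axes x,y,z (world): [[0.237, -0.095, -0.967], [-0.9, 0.354, -0.255], [0.367, 0.93, -0.001]]
tip in case now mm: [ 79.7   0.8 144.8]
shift mm [ 0.6 -3.2 -0.8] twist deg [ 0.01 -0.08 -0.21]
t 9.3167 F [-7.32  2.35  5.  ] w 0.004138107170373854
```

The force has jumped to about 8 N, so the lid is at its stop. I'll back away.

```bash
python3 -m creep '[{"linear":[-0.001,0.005,0],"twist":[0,0,0],"fingers":1},{"linear":[-0.004,0.014,0],"twist":[0,0,0],"fingers":1},{"linear":[-0.01,0.035,0],"twist":[0,0,0],"fingers":1},{"linear":[-0.02,0.06,0],"twist":[0,0,0],"fingers":1},{"linear":[-0.035,0.09,0],"twist":[0,0,0],"fingers":1},{"linear":[-0.05,0.12,0],"twist":[0,0,0],"fingers":1},{"linear":[-0.065,0.14,0],"twist":[0,0,0],"fingers":1},{"linear":[-0.08,0.15,0],"twist":[0,0,0],"fingers":1}]'
python3 -m creep '[{"linear":[-0.02,0,0],"twist":[0,0,0],"fingers":1},{"linear":[-0.02,0,0],"twist":[0,0,0],"fingers":1},{"linear":[-0.02,0,0],"twist":[0,0,0],"fingers":1},{"linear":[-0.02,0,0],"twist":[0,0,0],"fingers":1},{"linear":[-0.02,0,0],"twist":[0,0,0],"fingers":1},{"linear":[-0.02,0,0],"twist":[0,0,0],"fingers":1}]'
python3 - <<'E'
from h import *
plan((-.06,0,.2),15)
for c in("scene","top"):
    im,P=cloud(c); cr=im[100:250,160:370] if c=="scene" else im[160:310,190:400]
    cv2.imwrite(f"pics/{c}7.png",cv2.resize(cr[:,:,::-1],None,fx=3.5,fy=3.5))
    for l in("case","lid_edge","tab_press","gauge","jar","nozzle","driver","tyre_gauge"):
        print(c,l,[(r['conf'],np.round(r['centre'],3).tolist()) for r in nets.place_of(c,l)][:4])
    if c=="scene":
        Q=(P-O)@np.stack([ex,ey,ez],1)
        m=(abs(Q[...,1])<.07)&(Q[...,2]>.075)&(Q[...,2]<.17)&(Q[...,0]>.02)&(Q[...,0]<.16)
        q=Q[m]; k=np.polyfit(q[:,2],q[:,0],1); print(m.sum(),"lid angle",np.pi/2+np.arctan(k[0]))
E
```

```text
time: 9.98
position: [0.4742, 0.0066, 0.1937]
tool_rot: [-1.079, 1.208, 0.73]
ft_force: [0.3, -0.5, 0.4]
grip_width: 0.001
time: 10.48
position: [0.4721, 0.0071, 0.2125]
tool_rot: [-1.078, 1.21, 0.728]
ft_force: [0.5, 0.1, 0.4]
grip_width: 0.005
tool axes x,y,z (world): [[0.239, -0.097, -0.966], [-0.899, 0.354, -0.258], [0.367, 0.93, -0.002]]
tip in case now mm: [-8.960e+01  2.000e-01  2.019e+02]
shift mm [  9.5 -28.1  -0.2] twist deg [-0.02 -0.15 -0.06]
t 10.4833 F [0.55 0.1  0.39] w 0.004559557143386211
scene case [(0.85, [0.684, 0.276, -0.0]), (0.83, [0.39, 0.405, 0.002]), (0.68, [0.561, -0.027, -0.003]), (0.64, [0.763, -0.314, -0.004])]
scene lid_edge [(0.9, [0.788, -0.257, 0.051]), (0.88, [0.436, 0.357, 0.054]), (0.87, [0.696, 0.341, 0.053]), (0.66, [0.656, -0.061, 0.184])]
scene tab_press [(0.76, [0.802, -0.216, 0.04]), (0.69, [0.458, 0.014, 0.039]), (0.52, [0.706, 0.384, 0.037]), (0.43, [0.475, 0.326, 0.04])]
scene gauge []
scene jar [(0.88, [0.491, 0.195, -0.003])]
scene nozzle [(0.8, [0.667, 0.099, 0.001])]
scene driver [(0.51, [0.534, -0.215, -0.003])]
scene tyre_gauge [(0.59, [0.352, -0.153, -0.001])]
915 lid angle 1.845423045494361
top case [(0.94, [0.767, -0.317, 0.001]), (0.85, [0.684, 0.28, -0.0]), (0.79, [0.556, -0.028, 0.001]), (0.77, [0.391, 0.402, 0.006])]
top lid_edge [(0.95, [0.698, 0.34, 0.05]), (0.87, [0.788, -0.253, 0.054]), (0.76, [0.653, -0.066, 0.182]), (0.58, [0.439, 0.359, 0.054])]
top tab_press [(0.84, [0.47, 0.324, 0.037]), (0.76, [0.805, -0.213, 0.032]), (0.48, [0.703, 0.383, 0.039])]
top gauge [(0.75, [0.553, -0.029, 0.002])]
top jar [(0.68, [0.487, 0.196, 0.0])]
top nozzle [(0.56, [0.672, 0.101, 0.002]), (0.16, [0.559, -0.026, 0.002])]
top driver [(0.72, [0.537, -0.212, 0.004])]
top tyre_gauge [(0.77, [0.352, -0.152, -0.003])]
```

View pics/scene7.png

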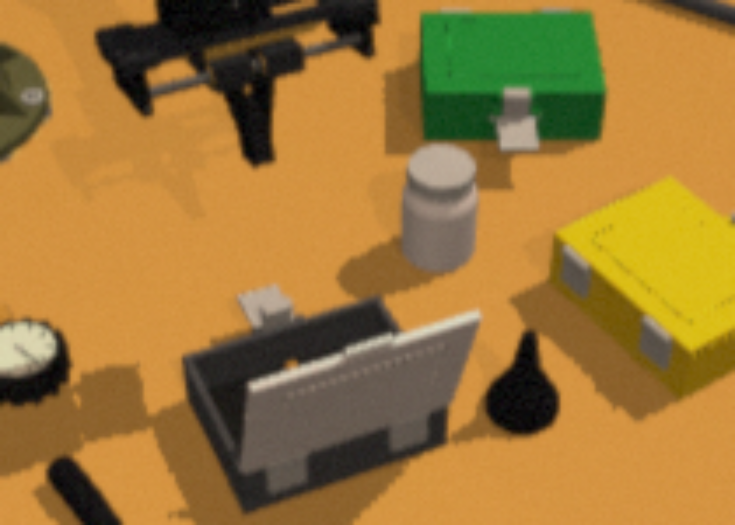

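View pics/top7.png

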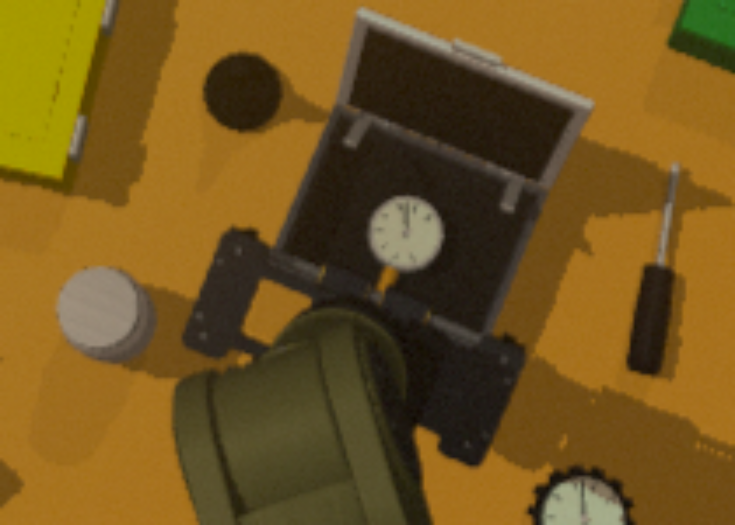

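The lid is at 1.845 rad, the tab is back up at about 39 mm, the gauge lies in the case, and everything else is in place. The arm is clear, so I'm handing in.

```bash
python3 -c "
from bench import job
print(job.close_job())"
```

```text
the job is handed in; nothing more can be done
None
```

I pressed the tab of the metal case with the closed fingertips, and the lid popped up by itself to about 1.0 rad. I then pushed it back until the force rose at the stop, moved clear and handed the job in after about 10.5 s of robot time. The hand-in gives no verdict.

**Last checks:**
- **Lid:** a fit to the depth picture gave 1.845 rad, against a stop at 1.85. The networks put its edge within about 6 mm of the fully open position.
- **Tab:** it had sprung back, with its press point at about 39 mm.
- **Case and gauge:** the case had not moved within the networks' accuracy of about 4 mm. The gauge lies near the middle of the case: the top camera puts it about 5 mm from the case's origin, with no earlier reading to compare.
- **Other things on the bench:** the jar, nozzle, driver and tyre gauge were within a few mm of where they started.
- **Force on the tool:** it was at noise level, so the arm was touching nothing.

**Missed or off:**
- The scene camera did not find the gauge, which the lid mostly hid from it. The top camera did not find the metal case's tab, which was under the arm. In each case the other camera saw it.
- Pressing the tab against its stop reached about 24 N, more than was needed but well under the limits.

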